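# Slide the two stray cups home in the cup guide

## Robot

A 7-joint arm with a two-finger parallel gripper is mounted at the origin on a cart in front of the work surface, level with it; the furniture and walls round the work are solid. World frame = base frame: x ahead of the robot, y to its left, z up, the work surface at z = 0. Lengths are in m, angles in rad, forces in N, time in s.
With the tool pointing down it reaches from about 0.425 to 0.925 m from the base axis. Payload 6.8 kg.
Tool frame: the origin (TCP) lies on the mounting face of the last link; the fingertips stand 173 mm ahead of it and the grasp point (between the pads) lies 155 mm ahead of it; z points along the fingers, y is the line along which they close (so a half turn about z gives the same grasp; the last joint's range is limited). The gripper opens to 85 mm and grips with 20 to 120 N. Pads are 22 mm wide; open, the fingers measure 114 mm over their backs; the gripper's body (76 mm by 85 mm) begins 54 mm behind the grasp point. The pads swing forward as they close: fully open they stand 13 mm farther back than shut.
Start: joints at [-1.321, 0.477, 0.022, 1.555, -0.011, 1.109, -0.083], TCP at [0.236, 0.632, 0.405] pointing down, gripper open.
Joint ranges: [-2.96, 2.96], [-0.34, 2.1], [-1.41, 1.46], [0.24, 2.44], [-1.37, 4.51], [0.17, 1.92], [-2.96, 2.96]. Speed limits (rad/s): [2.39, 2.39, 3.14, 3.14, 3.14, 3.14, 3.14].

## Interface

Orientations are given as a rotation vector (axis times angle).
In Python, from bench import r gives the robot as it stands.
- The arm moves only by the tool carry_out, never from a script. Its argument "moves" is a list of rows, each a list of 5 numbers: the shift along the tool's x, y, z in m, then the turn about the tool's z in rad, then the finger opening in m, from 0 to 0.0854. In form: [[dx, dy, dz, roll, claw], ...]. A call has exactly 8 rows; each row is the pose to reach, as a shift and turn from the pose commanded when the call began, along the tool's axes at that moment; what a row does not reach only later rows make up. A row lasts 1/10 s, in which the tool goes at most 50 mm and 8.59 degrees, less where a joint would pass 70% of its speed; a pose out of reach is approached as far as the arm can. A call with a gripper value outside its range is refused whole. The fingers move at their own pace and stop on an object; "force" is the grip in N (left out, the last holds). Time passes only in rows, so rows that repeat a pose let the fingers close, or fill a call up. It gives the time, the measured TCP pose, the force, the opening and the grip force at its end, in the units of the state.
- r.get_obs(): the state, without advancing time (a new reading comes with each control period).
- r.grab_frame(name): name is "scene" or "top"; returns the picture (420x560x3 uint8, red, green, blue); there is no depth.
- r.calibration(name): a dict with "fx", "fy", "cx", "cy" (pixels), "k1" (the pictures are not rectified: a ray, as slopes to the right and down, at radius r is drawn at 1 + k1 r^2 times it, then the intrinsics apply), "rvec" (rotation vector, rad) and "tvec" (3), from world to camera coordinates, as OpenCV has them. Camera axes: x right, y down, z forward; pixel columns grow to the right and rows downward; lengths in m; the calibration is good to about 2 mm. A picture is of the moment at which its call begins. calibration takes no time and is no camera call.
- r.hand_in(): hands the job in; it is judged then, once.
The state is a dict: "clock": time; "joints": joint angles; "qvel": joint speeds; "tau": joint torques, N m; "tcp_pos": TCP position; "orientation": TCP orientation; "contact_force": force on the tool from outside, world axes, zero at the start; "moment": the same for the moment, N m; "grip_width": finger opening in m; "gripper_force": force on a finger pad.
Only numpy, scipy, OpenCV 4.12 (cv2) and the standard library are available. Lean on these libraries where they do the work, as an engineer would, in place of code of your own. Each camera call takes 0.05 s, during which the arm holds its last target. There are 200 camera calls.

## Task

Two steel cups stand by themselves in the front part of the worktop, away from the stock of cups at the back left. Push them with the fingertips along the worktop, in either order, in through the open mouth of the low-railed guide, until one stands against the end stop and the other touches it from behind, both upright between the rails. Do not pick up, lift or tip the cups, and leave the guide and all the other things where they are.

Things in the scene. Friction and masses are not known exactly. Their poses are not given: they have to be found in the camera images.
- left_cup_mid (a point): deep drawn plain steel cup, open at the top, standing upright and loose on the worktop: outside diameter 64 mm, 47 mm high, about 60 g; it stands by itself, the left one of the two single cups in the front part of the worktop. Point on the cup's axis, half-way up (23.5 mm above its underside).
- right_cup_mid (a point): deep drawn plain steel cup, open at the top, standing upright and loose on the worktop: outside diameter 64 mm, 47 mm high, about 60 g; it stands by itself, the right one of the two single cups in the front part of the worktop. Point on the cup's axis, half-way up (23.5 mm above its underside).
- left_cup: the same cup; origin on its axis at its underside
- right_cup: the same cup; origin on its axis at its underside
- cup_guide: fixed cup guide: two parallel aluminium rails on the worktop, 12 mm high, 10 mm thick, 70 mm clear between them, a steel stop block 26 mm high across the far end, near end open. No floor: cups slide on the worktop. Origin: on the worktop, middle of the stop's inner face; x runs along the rails from the mouth to the stop, y to the left of that, z up. Its place and yaw vary
- mouth (a point): middle of the guide's open mouth, on its centre line 131 mm before the stop face, 23.5 mm above the worktop, axes as the guide's. The rails' last 26 mm flare out to about 90 mm clear. Small screw flanges, 8 mm high, reach 65 mm either side of the centre line
- stop_face (a point): middle of the stop's inner face, on the guide's centre line, 23.5 mm above the worktop; axes as the guide's. A cup against the stop has its axis 32 mm before this face, a second cup touching it 96 mm before it. Keep the gripper clear of the chuck's round workpiece, which overhangs the worktop left of the guide: beyond x = 0.62 m, y -0.04 to 0.03, z 0.13 to 0.20
- v_block: grey steel V block, 62 x 57 x 35 mm high, on the worktop to the right of the guide; bystander, loose; origin at the middle of its underside
- v_block_2: second grey steel V block, 62 x 57 x 35 mm high, on the worktop to the left of the guide; bystander, loose; origin at the middle of its underside
- marker: black marker pen lying on the left, about 140 mm long, 17 mm high; bystander, loose; origin at the middle of its underside
Not all that is in view belongs to the job. What is shaped like the right_cup but green is not meant.

How it is judged:
By the outcome, as a careful person would: the job done as asked, in the order asked, and still so for the second after the job is handed in, with the robot touching nothing.
It also fails if it takes over 61 s, if anything falls off the work surface, if the arm or the gripper's body presses on something with over 40 N, if the wrist force passes 120 N, or if a joint passes its speed limit or range.

## Working session

There is one attempt and no reset: what is moved stays moved. The work goes in short steps, Python scripts to look and compute and a tool call to move; the robot and the scene stay as the last step left them, time stands still between calls to the robot, and variables do not carry over. Pictures are saved under pics/ and viewed, at most 10 in all, crops included, and the job is handed in when it is done.

Besides the shell and the picture viewer there is one more tool, called in YAML: its name, and indented under it one key for each argument. carry_out: Moves the arm, as the interface text tells. Its arguments: {"type":"object","properties":{"moves":{"type":"array","items":{"type":"array","items":{"type":"number"}}},"force":{"type":"number"}},"required":["moves"]}

```bash
mkdir -p pics; ls; python3 - <<'E'
from bench import r
import cv2
for n in("scene","top"):
    f=r.grab_frame(n); cv2.imwrite(f"pics/{n}0.png",f[:,:,::-1]); print(r.calibration(n))
print(r.get_obs())
E
```

```text
pics
{'fx': 433.07381339102835, 'fy': 433.07381339102835, 'cx': 280.1138659109086, 'cy': 212.76828291000717, 'k1': -0.10039337705540521, 'rvec': array([ 2.24988554, -1.26101367,  0.37546049]), 'tvec': array([-0.31259982,  0.3953428 ,  1.1701646 ])}
{'fx': 397.012827217278, 'fy': 397.012827217278, 'cx': 279.1305153365365, 'cy': 207.625612938677, 'k1': -0.01749728221891335, 'rvec': array([ 2.08195976, -2.14412836,  0.19346157]), 'tvec': array([-0.03845262,  0.54325898,  0.95244572])}
{'clock': 0.1, 'joints': array([-1.32111351,  0.47770037,  0.02230834,  1.55636037, -0.01149814,
        1.10931417, -0.0830901 ]), 'qvel': array([ 0.00046597, -0.00378543,  0.00112435, -0.00191727,  0.00223669,
        0.00052384, -0.00043743]), 'tau': array([ 4.49601357e-03, -5.97759569e+01,  1.61367472e+00, -2.81955707e+01,
        1.28245982e-02,  5.06257304e-03,  1.75290370e-05]), 'tcp_pos': array([0.23626806, 0.63202419, 0.4038302 ]), 'orientation': array([-5.58882718e-01, -3.09128724e+00,  2.58193141e-03]), 'contact_force': array([-0.82229667, -0.31474116,  0.1387825 ]), 'moment': array([-0.02758747,  0.02692424,  0.02623432]), 'gripper_force': 0.0, 'grip_width': 0.08508038252268539}
```

View pics/scene0.png

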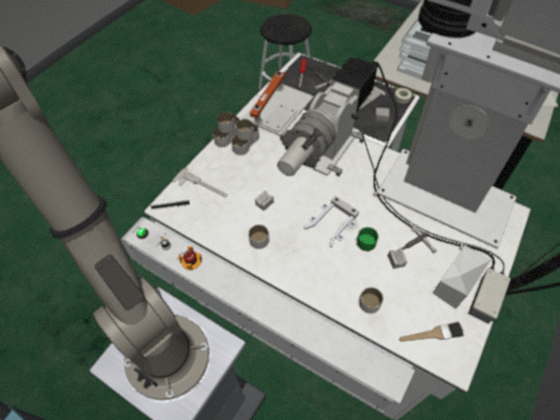

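View pics/top0.png

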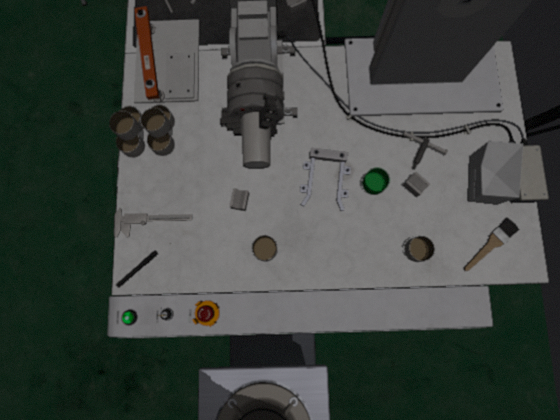

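The top view shows the two single steel cups at (264,248) and (419,249). The cups at (125-160,120-145) are the stock, and the green cup at (375,181) is a decoy. The guide's stop is at (329,155) and its mouth at about (323,205). The plain steel cups at the front fit the description; next I'll confirm them in an enlarged crop.

```bash
cat > h.py <<'E'
import numpy as np,cv2
from bench import r
from scipy.spatial.transform import Rotation as R
def ray(n,uv):
    c=r.calibration(n);K=np.array([[c['fx'],0,c['cx']],[0,c['fy'],c['cy']],[0,0,1]])
    p=cv2.undistortPoints(np.array(uv,float).reshape(-1,1,2),K,np.array([c['k1'],0,0,0,0.]))[:,0]
    M=cv2.Rodrigues(c['rvec'])[0]
    return -M.T@c['tvec'], np.c_[p,np.ones(len(p))]@M
def onz(n,uv,z):
    o,d=ray(n,uv); return (o+d*((z-o[2])/d[:,2])[:,None])[:,:2]
def proj(n,P):
    c=r.calibration(n);K=np.array([[c['fx'],0,c['cx']],[0,c['fy'],c['cy']],[0,0,1]])
    return cv2.projectPoints(np.array(P,float).reshape(-1,1,3),c['rvec'],c['tvec'],K,np.array([c['k1'],0,0,0,0.]))[0][:,0]
E
python3 - <<'E'
from h import *
t=cv2.imread('pics/top0.png')
c=cv2.resize(t[135:275,235:445],None,fx=3.8,fy=3.8,interpolation=cv2.INTER_CUBIC);cv2.imwrite('pics/c1.png',c)
print(onz('top',[[264,247],[419,248],[375,180]],.047).round(3),onz('top',[[329,155],[323,205]],.01).round(3))
E
```

```text
[[ 0.444 -0.014]
 [ 0.43  -0.4  ]
 [ 0.608 -0.303]] [[ 0.691 -0.193]
 [ 0.554 -0.17 ]]
```

View pics/c1.png

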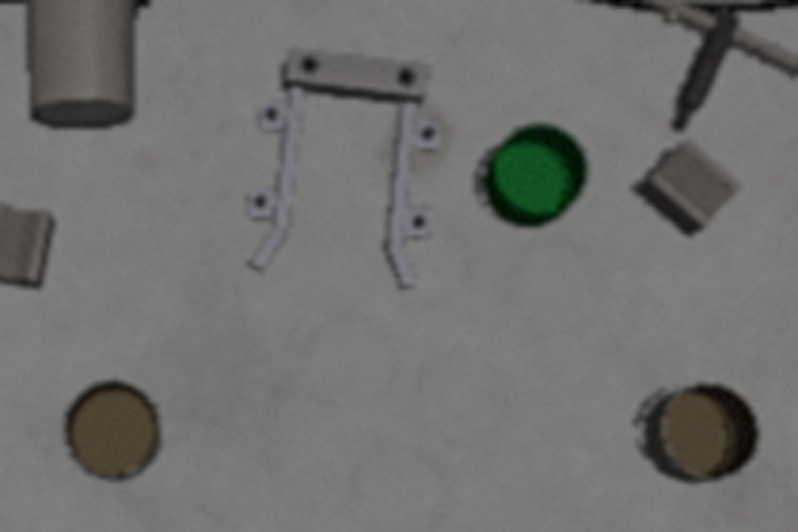

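The crop (scale 3.8, offset 235,135) shows both plain steel cups: left rim centre at crop (112,431), right rim at (708,432). The green cup at (535,175) is excluded. The guide's flare tips are at (253,268) and (405,287), and the stop's front top edge runs from about (287,84) to (420,97).

```bash
cat >> h.py <<'E'
def to(xy,z,yaw):
    """shift/roll to put tool axis at xy, fingertips at z, tool -x axis at heading yaw (rad)"""
    s=r.get_obs();M=R.from_rotvec(s['orientation']).as_matrix()
    cur=np.arctan2(-M[1,0],-M[0,0]); d=M.T@(np.array([*xy,z+.173])-s['tcp_pos'])
    roll=-(yaw-cur); roll=(roll+np.pi)%(2*np.pi)-np.pi
    print('shift',d.round(4),'roll',round(roll,3),'cur yaw',round(cur,3),'tcp',s['tcp_pos'].round(4),'F',s['contact_force'].round(1),'t',round(s['clock'],2))
E
python3 - <<'E'
from h import *
f=lambda a:np.array(a)/3.8+[235,135]
print('cups',onz('top',f([[112,431],[708,432]]),.047).round(4))
T=onz('top',f([[253,268],[405,287]]),.012);S=onz('top',f([[287,84],[420,97]]),.026)
L=onz('top',f([[300,95],[288,225]]),.012);Q=onz('top',f([[402,105],[388,245]]),.012)
print('tips',T,'stop',S,L,Q)
m,s=T.mean(0),S.mean(0);print(m,s,np.linalg.norm(s-m))
for v in(s-m,L[1]-L[0],Q[1]-Q[0],(S[1]-S[0])@np.array([[0,1],[-1,0]])): print(np.arctan(v[1]/v[0]))
to((.44,.04),.1,-1.25)
E
```

```text
cups [[ 0.4403 -0.0149]
 [ 0.428  -0.4051]]
tips [[ 0.55377119 -0.1133566 ]
 [ 0.53711783 -0.21783512]] stop [[ 0.68181342 -0.1416422 ]
 [ 0.66929272 -0.23413944]] [[ 0.67797874 -0.15157514]
 [ 0.58360702 -0.13894219]] [[ 0.66824868 -0.2234034 ]
 [ 0.56716969 -0.20777107]]
[ 0.54544451 -0.16559586] [ 0.67555307 -0.18789082] 0.13200493490593868
-0.16970830884894247
-0.1330726087121701
-0.15343895267074167
-0.13454510401272324
shift [-0.3981 -0.483   0.1317] roll 0.892 cur yaw -0.358 tcp [0.2363 0.632  0.4038] F [-0.8 -0.3  0.1] t 0.1
```

```bash
python3 - <<'E'
from h import *
to((.428,.044),.09,-1.364)
E
```

```text
shift [-0.3855 -0.4834  0.1417] roll 1.006 cur yaw -0.358 tcp [0.2363 0.632  0.4038] F [-0.8 -0.3  0.1] t 0.1
```

carry_out:
  moves:
    - [-0.2,-0.25,0.05,0.5,0.03]
    - [-0.2,-0.25,0.05,0.5,0.03]
    - [-0.2,-0.25,0.05,0.5,0.03]
    - [-0.2,-0.25,0.05,0.5,0.03]
    - [-0.2,-0.25,0.05,0.5,0.03]
    - [-0.385,-0.483,0.14,1.0,0.03]
    - [-0.385,-0.483,0.14,1.0,0.03]
    - [-0.385,-0.483,0.14,1.0,0.03]
  force: 20

```text
clock: 0.9
tcp_pos: [0.3582, 0.2579, 0.3261]
orientation: [-1.918, -2.488, -0.001]
contact_force: [0.5, -0.3, -0.0]
grip_width: 0.0299
gripper_force: 0.0
```

```bash
python3 - <<'E'
from h import *
to((.428,.044),.09,-1.364)
E
```

```text
shift [-0.2246  0.0132  0.0631] roll 0.05 cur yaw -1.314 tcp [0.3582 0.2579 0.3261] F [ 0.5 -0.3 -0. ] t 0.9
```

carry_out:
  moves:
    - [-0.05,0.003,0.015,0.05,0.03]
    - [-0.1,0.006,0.03,0.05,0.03]
    - [-0.15,0.009,0.045,0.05,0.03]
    - [-0.19,0.011,0.06,0.05,0.03]
    - [-0.224,0.013,0.063,0.05,0.03]
    - [-0.224,0.013,0.063,0.05,0.03]
    - [-0.224,0.013,0.063,0.05,0.03]
    - [-0.224,0.013,0.063,0.05,0.03]

```text
clock: 1.7
tcp_pos: [0.4287, 0.048, 0.2636]
orientation: [-1.971, -2.446, -0.001]
contact_force: [-0.3, 0.1, 0.4]
grip_width: 0.03
gripper_force: 0.0
```

```bash
python3 - <<'E'
from h import *
to((.428,.044),.016,-1.364)
E
```

```text
shift [-0.0038 -0.0015  0.0746] roll 0.008 cur yaw -1.356 tcp [0.4287 0.048  0.2636] F [-0.3  0.1  0.4] t 1.7
```

Now down, then start the push: contact comes at about 21 mm of travel, for 146 mm of cup travel (total about 168 mm).

carry_out:
  moves:
    - [0,0,0.03,0,0.03]
    - [0,0,0.06,0,0.03]
    - [0,0,0.074,0,0.03]
    - [0,0,0.074,0,0.03]
    - [-0.01,0,0.074,0,0.03]
    - [-0.02,0,0.074,0,0.03]
    - [-0.03,0,0.074,0,0.03]
    - [-0.04,0,0.074,0,0.03]

```text
clock: 2.5
tcp_pos: [0.4378, 0.0069, 0.1903]
orientation: [1.973, 2.444, 0.002]
contact_force: [-0.2, -0.2, 1.7]
grip_width: 0.0298
gripper_force: 0.5
```

carry_out:
  moves:
    - [-0.01,0,0,0,0.03]
    - [-0.02,0,0,0,0.03]
    - [-0.03,0,0,0,0.03]
    - [-0.04,0,0,0,0.03]
    - [-0.05,0,0,0,0.03]
    - [-0.06,0,0,0,0.03]
    - [-0.07,0,0,0,0.03]
    - [-0.08,0,0,0,0.03]

```text
clock: 3.3
tcp_pos: [0.4543, -0.0711, 0.1895]
orientation: [-1.973, -2.445, 0.0]
contact_force: [0.2, 1.6, -0.1]
grip_width: 0.0303
gripper_force: 0.5
```

```bash
python3 - <<'E'
from h import *
f=r.grab_frame('scene');cv2.imwrite('pics/s2.png',f[:,:,::-1])
cv2.imwrite('pics/s2c.png',cv2.resize(f[150:330,180:420,::-1],None,fx=3.3,fy=3.3,interpolation=cv2.INTER_CUBIC))
d=np.array([np.cos(-1.364),np.sin(-1.364)])
to(np.array([.47,-.158])-.0393*d,.016,-1.364)
E
```

```text
shift [-0.0473 -0.0027  0.0007] roll 0.004 cur yaw -1.36 tcp [ 0.4546 -0.0727  0.1896] F [ 0.1 -2.1  0.5] t 3.35
```

View pics/s2c.png

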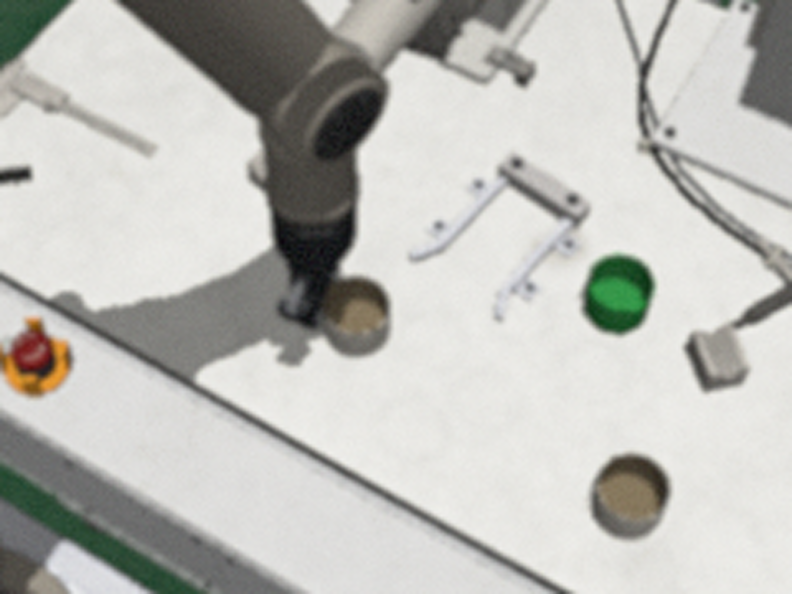

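The cup is upright at crop (356,315) and centred ahead of the fingers; the rest of the scene is undisturbed. I'll finish this push, back off and rise.

carry_out:
  moves:
    - [-0.01,0,0,0,0.03]
    - [-0.02,0,0,0,0.03]
    - [-0.03,0,0,0,0.03]
    - [-0.038,-0.001,0,0,0.03]
    - [-0.044,-0.002,0,0,0.03]
    - [-0.047,-0.002,0,0,0.03]
    - [-0.047,-0.002,0,0,0.03]
    - [-0.03,-0.002,0,0,0.03]

```text
clock: 4.15
tcp_pos: [0.4589, -0.1015, 0.1897]
orientation: [1.976, 2.441, -0.0]
contact_force: [-0.1, 0.4, -0.2]
grip_width: 0.0299
gripper_force: 0.0
```

carry_out:
  moves:
    - [0.01,0,0,0,0.03]
    - [0.01,0,-0.05,0,0.03]
    - [0.05,0,-0.1,0,0.03]
    - [0.1,0,-0.1,0,0.03]
    - [0.14,0,-0.1,-0.15,0.03]
    - [0.14,0,-0.1,-0.3,0.03]
    - [0.14,0,-0.1,-0.45,0.03]
    - [0.14,0,-0.1,-0.6,0.03]

```text
clock: 4.95
tcp_pos: [0.4286, 0.038, 0.2896]
orientation: [-1.149, -2.924, -0.0]
contact_force: [-0.4, 0.1, -0.1]
grip_width: 0.03
gripper_force: 0.0
```

```bash
python3 - <<'E'
from h import *
for n in('top','scene'):
    f=r.grab_frame(n);cv2.imwrite(f'pics/{n}3.png',f[:,:,::-1])
    u=proj(n,[[.47,-.158,.047]])[0];print(n,u)
    a=(u-[50,38]).astype(int);c=f[a[1]:a[1]+75,a[0]:a[0]+100,::-1];print(a)
    cv2.imwrite(f'pics/{n}3c.png',cv2.resize(c,None,fx=4,fy=4,interpolation=cv2.INTER_CUBIC))
cv2.imwrite('pics/b3.png',np.hstack([cv2.imread(f'pics/{n}3c.png') for n in('top','scene')]))
to((.416,-.150),.1,-.147)
E
```

```text
top [321.2226833 234.9137689]
[271 196]
scene [302.70009366 247.54203853]
[252 209]
shift [-0.1192 -0.1451  0.0165] roll -0.608 cur yaw -0.755 tcp [0.4287 0.0374 0.2896] F [-0.7  1.4 -0.5] t 5.05
```

View pics/b3.png

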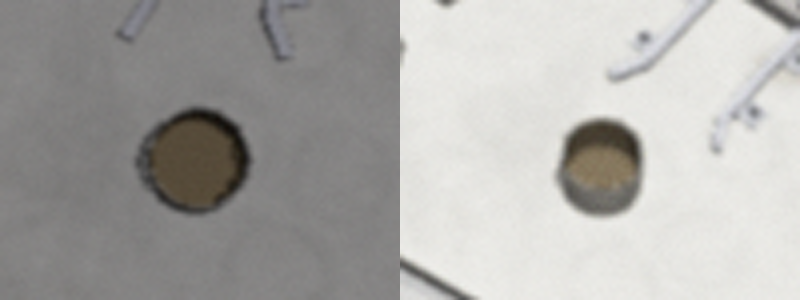

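Top half of the picture: the cup rim is centred at (198,160), so the cup is at about (0.467,-0.156). That's on the guide axis and upright. Next, move behind it.

carry_out:
  moves:
    - [-0.03,-0.036,0,-0.15,0.03]
    - [-0.06,-0.072,0,-0.3,0.03]
    - [-0.09,-0.108,0,-0.45,0.03]
    - [-0.115,-0.147,0,-0.6,0.03]
    - [-0.115,-0.147,0,-0.608,0.03]
    - [-0.115,-0.147,0,-0.608,0.03]
    - [-0.115,-0.147,0,-0.608,0.03]
    - [-0.115,-0.147,0,-0.608,0.03]

```text
clock: 5.85
tcp_pos: [0.4118, -0.1478, 0.2894]
orientation: [-0.237, -3.133, -0.001]
contact_force: [0.6, 0.6, -0.6]
grip_width: 0.0301
gripper_force: 0.0
```

```bash
python3 - <<'E'
from h import *
to((.411,-.1490),.016,-.147)
E
```

```text
shift [ 0.0006 -0.0014  0.1004] roll -0.004 cur yaw -0.151 tcp [ 0.4118 -0.1478  0.2894] F [ 0.6  0.6 -0.6] t 5.85
```

carry_out:
  moves:
    - [0,-0.001,0.035,0,0.03]
    - [0,-0.001,0.07,0,0.03]
    - [0,-0.001,0.1,0,0.03]
    - [0,-0.001,0.1,0,0.03]
    - [-0.01,-0.001,0.1,0,0.03]
    - [-0.02,-0.001,0.1,0,0.03]
    - [-0.03,-0.001,0.1,0,0.03]
    - [-0.04,-0.001,0.1,0,0.03]

```text
clock: 6.65
tcp_pos: [0.4525, -0.156, 0.1907]
orientation: [0.235, 3.13, -0.0]
contact_force: [-0.4, 0.1, 0.7]
grip_width: 0.0298
gripper_force: 0.5
```

carry_out:
  moves:
    - [-0.01,0,0,0,0.03]
    - [-0.02,0,0,0,0.03]
    - [-0.03,0,0,0,0.03]
    - [-0.036,0,0,0,0.03]
    - [-0.042,0,0,0,0.03]
    - [-0.048,0,0,0,0.03]
    - [-0.054,0,0,0,0.03]
    - [-0.06,0,0,0,0.03]

```text
clock: 7.45
tcp_pos: [0.5106, -0.165, 0.1895]
orientation: [-0.235, -3.133, -0.0]
contact_force: [0.4, -0.0, -0.3]
grip_width: 0.03
gripper_force: 0.3
```

```bash
python3 - <<'E'
from h import *
d=np.array([np.cos(-.147),np.sin(-.147)])
f=r.grab_frame('scene')
cv2.imwrite('pics/s4.png',cv2.resize(f[170:290,260:420,::-1],None,fx=4,fy=4,interpolation=cv2.INTER_CUBIC))
to(np.array([.676,-.188])-.120*d,.016,-.147)
E
```

```text
shift [-0.0459  0.0015  0.0007] roll -0.003 cur yaw -0.15 tcp [ 0.5117 -0.165   0.1897] F [ 1.1  0.6 -0.4] t 7.5
```

View pics/s4.png

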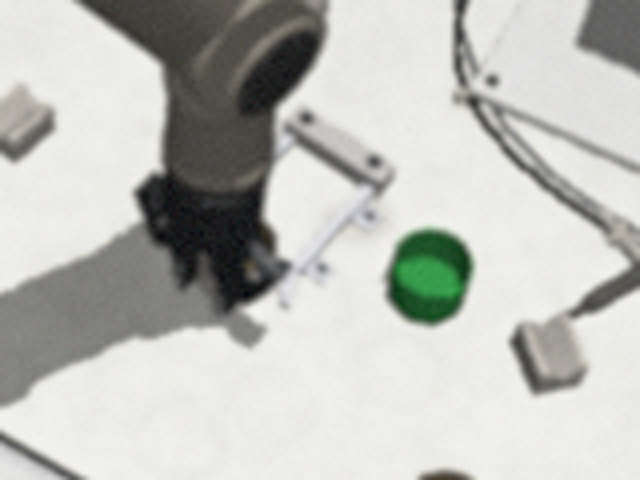

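The cup is entering the mouth at crop (262,250), ahead of the fingers. Continue.

carry_out:
  moves:
    - [-0.006,0,0,0,0.03]
    - [-0.012,0.001,0,0,0.03]
    - [-0.018,0.001,0,0,0.03]
    - [-0.024,0.001,0,0,0.03]
    - [-0.03,0.001,0,0,0.03]
    - [-0.036,0.001,0,0,0.03]
    - [-0.042,0.001,0,0,0.03]
    - [-0.046,0.001,0,0,0.03]

```text
clock: 8.3
tcp_pos: [0.5565, -0.1708, 0.1896]
orientation: [0.235, 3.132, -0.0]
contact_force: [-0.3, 0.7, 1.0]
grip_width: 0.03
gripper_force: 0.2
```

carry_out:
  moves:
    - [0,0,0,0,0.03]
    - [0.02,0,0,0,0.03]
    - [0.03,0,-0.03,0,0.03]
    - [0.03,0,-0.07,0,0.03]
    - [0.04,0.04,-0.1,0.15,0.03]
    - [0.06,0.08,-0.1,0.3,0.03]
    - [0.08,0.12,-0.1,0.45,0.03]
    - [0.1,0.16,-0.1,0.6,0.03]

```text
clock: 9.1
tcp_pos: [0.481, 0.0013, 0.29]
orientation: [1.141, 2.926, 0.001]
contact_force: [0.7, 0.3, -0.0]
grip_width: 0.0301
gripper_force: 0.0
```

```bash
python3 - <<'E'
from h import *
print(r.get_obs()['tcp_pos'])
c=np.array([.428,-.405]);t=np.array([.47,-.1575]);d=(t-c)/np.linalg.norm(t-c);y=np.arctan2(d[1],d[0]);print(y,np.linalg.norm(t-c),d)
to(c-.06*d,.1,y)
to(c-.06*d,.1,y+np.pi)
E
```

```text
[0.48103249 0.00125271 0.28996961]
1.4027007030978509 0.25103834368478456 [0.16730512 0.98590517]
shift [-0.2686 -0.3853  0.0166] roll -2.146 cur yaw -0.743 tcp [0.481  0.0013 0.29  ] F [ 0.7  0.3 -0. ] t 9.1
shift [-0.2686 -0.3853  0.0166] roll 0.995 cur yaw -0.743 tcp [0.481  0.0013 0.29  ] F [ 0.7  0.3 -0. ] t 9.1
```

carry_out:
  moves:
    - [-0.027,-0.038,0,0.14,0.03]
    - [-0.054,-0.077,0,0.28,0.03]
    - [-0.08,-0.115,0,0.42,0.03]
    - [-0.107,-0.154,0,0.56,0.03]
    - [-0.134,-0.192,0,0.7,0.03]
    - [-0.16,-0.23,0,0.84,0.03]
    - [-0.188,-0.27,0,0.98,0.03]
    - [-0.215,-0.308,0,0.995,0.03]

```text
clock: 9.9
tcp_pos: [0.4334, -0.3744, 0.2896]
orientation: [2.397, 2.031, -0.0]
contact_force: [0.9, 0.4, 0.3]
grip_width: 0.0299
gripper_force: 0.0
```

```bash
python3 - <<'E'
from h import *
to((.418,-.464),.1,1.403+np.pi)
E
```

```text
shift [-0.0909 -0.0005  0.0166] roll 0.003 cur yaw -1.736 tcp [ 0.4334 -0.3744  0.2896] F [0.9 0.4 0.3] t 9.9
```

carry_out:
  moves:
    - [-0.04,0,0,0,0.03]
    - [-0.08,0,0,0,0.03]
    - [-0.091,0,0,0.003,0.03]
    - [-0.091,0,0,0.003,0.03]
    - [-0.091,0,0,0.003,0.03]
    - [-0.091,0,0,0.003,0.03]
    - [-0.091,0,0,0.003,0.03]
    - [-0.091,0,0,0.003,0.03]

```text
clock: 10.7
tcp_pos: [0.42, -0.4615, 0.2896]
orientation: [-2.394, -2.033, -0.001]
contact_force: [0.0, 0.4, 0.2]
grip_width: 0.0302
gripper_force: 0.0
```

```bash
python3 - <<'E'
from h import *
to((.418,-.464),.016,1.403+np.pi)
f=r.grab_frame('top')
cv2.imwrite('pics/t5.png',cv2.resize(f[135:275,270:460,::-1],None,fx=4,fy=4,interpolation=cv2.INTER_CUBIC))
E
```

```text
shift [-0.0028 -0.0016  0.1006] roll 0.005 cur yaw -1.733 tcp [ 0.42   -0.4615  0.2896] F [0.  0.4 0.2] t 10.7
```

View pics/t5.png

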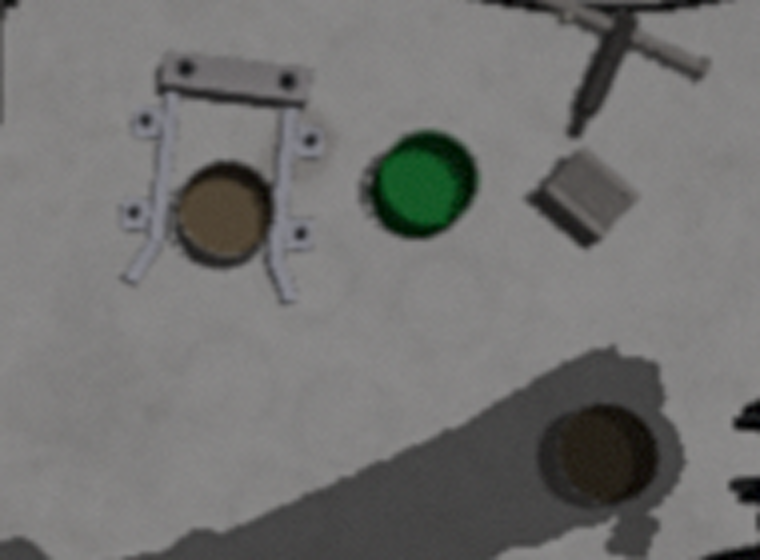

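Cup 1 sits between the rails at crop (222,213). Cup 2 is at (605,455), with the fingers to its right. Now down and push left.

carry_out:
  moves:
    - [-0.002,-0.001,0.035,0,0.03]
    - [-0.002,-0.001,0.07,0,0.03]
    - [-0.002,-0.001,0.1,0,0.03]
    - [-0.002,-0.001,0.1,0,0.03]
    - [0.01,-0.001,0.1,0,0.03]
    - [0.02,-0.001,0.1,0,0.03]
    - [0.03,-0.001,0.1,0,0.03]
    - [0.04,-0.001,0.1,0,0.03]

```text
clock: 11.55
tcp_pos: [0.4257, -0.4221, 0.1909]
orientation: [2.394, 2.031, 0.001]
contact_force: [0.2, -1.2, -0.1]
grip_width: 0.03
gripper_force: 0.4
```

carry_out:
  moves:
    - [0.01,0,0,0,0.03]
    - [0.02,0,0,0,0.03]
    - [0.03,0,0,0,0.03]
    - [0.04,0,0,0,0.03]
    - [0.05,0,0,0,0.03]
    - [0.06,0,0,0,0.03]
    - [0.07,0,0,0,0.03]
    - [0.08,0,0,0,0.03]

```text
clock: 12.35
tcp_pos: [0.4381, -0.3432, 0.1895]
orientation: [-2.396, -2.032, 0.0]
contact_force: [0.3, -1.0, 0.6]
grip_width: 0.0301
gripper_force: 0.5
```

carry_out:
  moves:
    - [0.01,0,0,0,0.03]
    - [0.02,0,0,0,0.03]
    - [0.03,0,0,0,0.03]
    - [0.04,0,0,0,0.03]
    - [0.05,0,0,0,0.03]
    - [0.06,0,0,0,0.03]
    - [0.07,0,0,0,0.03]
    - [0.08,0,0,0,0.03]

```text
clock: 13.15
tcp_pos: [0.4512, -0.2643, 0.1895]
orientation: [-2.396, -2.032, 0.0]
contact_force: [-0.4, 0.0, -0.4]
grip_width: 0.0296
gripper_force: 0.3
```

```bash
python3 - <<'E'
from h import *
to((.4634,-.1962),.016,1.403+np.pi)
E
```

```text
shift [0.0691 0.0009 0.0005] roll 0.004 cur yaw -1.735 tcp [ 0.4512 -0.2643  0.1895] F [-0.4  0.  -0.4] t 13.15
```

carry_out:
  moves:
    - [0.01,0,0,0,0.03]
    - [0.02,0,0,0,0.03]
    - [0.03,0,0,0,0.03]
    - [0.04,0,0,0,0.03]
    - [0.05,0,0,0,0.03]
    - [0.06,0.001,0,0,0.03]
    - [0.066,0.001,0,0,0.03]
    - [0.068,0.001,0,0,0.03]

```text
clock: 13.95
tcp_pos: [0.4635, -0.1973, 0.1895]
orientation: [-2.395, -2.033, -0.0]
contact_force: [-0.5, -0.9, -0.0]
grip_width: 0.0304
gripper_force: 0.2
```

carry_out:
  moves:
    - [0,0,0,0,0.03]
    - [-0.02,0,0,0,0.03]
    - [-0.03,0,-0.04,0,0.03]
    - [-0.03,0,-0.08,0,0.03]
    - [-0.06,0,-0.1,-0.15,0.03]
    - [-0.1,0,-0.1,-0.3,0.03]
    - [-0.14,0,-0.1,-0.45,0.03]
    - [-0.14,0,-0.1,-0.6,0.03]

```text
clock: 14.75
tcp_pos: [0.4377, -0.3423, 0.2906]
orientation: [1.69, 2.644, -0.005]
contact_force: [-1.2, -0.4, 0.0]
grip_width: 0.0299
gripper_force: 0.0
```

```bash
python3 - <<'E'
from h import *
f=r.grab_frame('top')
cv2.imwrite('pics/t6.png',cv2.resize(f[135:275,260:400,::-1],None,fx=4,fy=4,interpolation=cv2.INTER_CUBIC))
to((.411,-.149),.1,-.147)
print(proj('top',[[.47,-.1575,.047]]))
E
```

```text
shift [0.1843 0.057  0.0167] roll -0.981 cur yaw -1.128 tcp [ 0.4384 -0.3399  0.2901] F [-0.2  0.7 -0.2] t 14.8
[[321.02340965 234.91973519]]
```

View pics/t6.png

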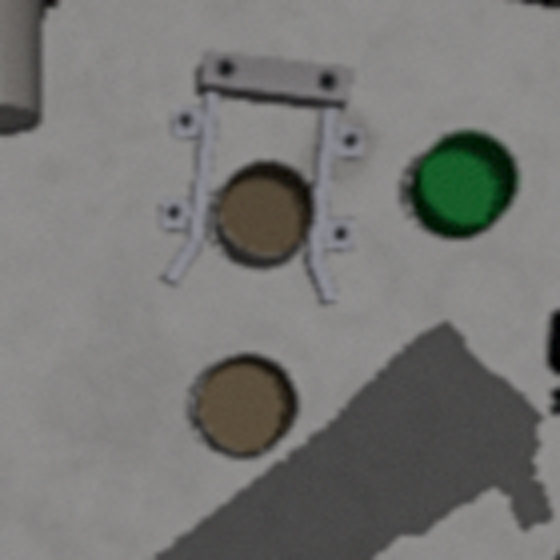

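Cup 2's rim is at crop (246,406), so the cup is at about (0.466,-0.159), on the axis. Next, move behind it.

carry_out:
  moves:
    - [0.03,0.01,0,-0.14,0.03]
    - [0.06,0.02,0,-0.28,0.03]
    - [0.09,0.03,0,-0.42,0.03]
    - [0.12,0.04,0,-0.56,0.03]
    - [0.15,0.05,0,-0.7,0.03]
    - [0.18,0.057,0,-0.84,0.03]
    - [0.184,0.057,0,-0.98,0.03]
    - [0.184,0.057,0,-0.981,0.03]

```text
clock: 15.6
tcp_pos: [0.414, -0.1441, 0.2895]
orientation: [-0.24, -3.132, -0.001]
contact_force: [0.3, -0.3, 0.6]
grip_width: 0.0299
gripper_force: 0.0
```

```bash
python3 - <<'E'
from h import *
to((.409,-.1495),.016,-.147)
d=np.array([np.cos(-.147),np.sin(-.147)])
to(np.array([.676,-.188])-(.096+.0393)*d,.016,-.147)
E
```

```text
shift [ 0.004  -0.0062  0.1005] roll -0.006 cur yaw -0.153 tcp [ 0.414  -0.1441  0.2895] F [ 0.3 -0.3  0.6] t 15.6
shift [-0.1304 -0.0044  0.1004] roll -0.006 cur yaw -0.153 tcp [ 0.414  -0.1441  0.2895] F [ 0.3 -0.3  0.6] t 15.6
```

carry_out:
  moves:
    - [0.003,-0.004,0,-0.003,0.03]
    - [0.003,-0.004,0.03,-0.003,0.03]
    - [0.003,-0.004,0.06,-0.003,0.03]
    - [0.003,-0.004,0.09,-0.003,0.03]
    - [0.003,-0.004,0.1,-0.003,0.03]
    - [0.003,-0.004,0.1,-0.003,0.03]
    - [0.003,-0.004,0.1,-0.003,0.03]
    - [0.003,-0.004,0.1,-0.003,0.03]

```text
clock: 16.4
tcp_pos: [0.4113, -0.1493, 0.1907]
orientation: [0.239, 3.13, -0.001]
contact_force: [-0.0, 0.4, 0.2]
grip_width: 0.0301
gripper_force: 0.0
```

```bash
python3 - <<'E'
from h import *
to((.409,-.1495),.016,-.147)
d=np.array([np.cos(-.147),np.sin(-.147)])
to(np.array([.676,-.188])-(.096+.0393)*d,.016,-.147)
E
```

```text
shift [ 0.0022 -0.0005  0.0017] roll -0.005 cur yaw -0.152 tcp [ 0.4113 -0.1493  0.1907] F [-0.   0.4  0.2] t 16.4
shift [-0.1322  0.0012  0.002 ] roll -0.005 cur yaw -0.152 tcp [ 0.4113 -0.1493  0.1907] F [-0.   0.4  0.2] t 16.4
```

carry_out:
  moves:
    - [-0.008,0,0,0,0.03]
    - [-0.016,0,0,0,0.03]
    - [-0.024,0,0,0,0.03]
    - [-0.032,0,0,0,0.03]
    - [-0.04,0,0,0,0.03]
    - [-0.048,0,0,0,0.03]
    - [-0.056,0,0,0,0.03]
    - [-0.064,0,0,0,0.03]

```text
clock: 17.2
tcp_pos: [0.4746, -0.1587, 0.1895]
orientation: [-0.237, -3.132, -0.0]
contact_force: [-0.3, 0.8, 0.5]
grip_width: 0.0299
gripper_force: 0.4
```

carry_out:
  moves:
    - [-0.007,0,0,0,0.03]
    - [-0.014,0,0,0,0.03]
    - [-0.021,0,0,0,0.03]
    - [-0.028,0.001,0,0,0.03]
    - [-0.035,0.001,0,0,0.03]
    - [-0.042,0.001,0,0,0.03]
    - [-0.048,0.001,0,0,0.03]
    - [-0.054,0.001,0,0,0.03]

```text
clock: 18.0
tcp_pos: [0.5281, -0.1658, 0.1895]
orientation: [-0.237, -3.133, 0.0]
contact_force: [-0.8, -1.0, -0.1]
grip_width: 0.0301
gripper_force: 0.6
```

```bash
python3 - <<'E'
from h import *
d=np.array([np.cos(-.147),np.sin(-.147)])
to(np.array([.676,-.188])-(.096+.0393)*d,.016,-.147)
E
```

```text
shift [-0.0143 -0.0003  0.0005] roll -0.004 cur yaw -0.151 tcp [ 0.5281 -0.1658  0.1895] F [-0.8 -1.  -0.1] t 18.0
```

carry_out:
  moves:
    - [-0.002,0,0,0,0.03]
    - [-0.004,0,0,0,0.03]
    - [-0.006,0,0,0,0.03]
    - [-0.008,0,0,0,0.03]
    - [-0.01,0,0,0,0.03]
    - [-0.011,0,0,0,0.03]
    - [-0.012,0,0,0,0.03]
    - [-0.013,0,0,0,0.03]

```text
clock: 18.8
tcp_pos: [0.5404, -0.1677, 0.1895]
orientation: [-0.237, -3.133, -0.0]
contact_force: [-1.3, -0.1, 0.1]
grip_width: 0.0299
gripper_force: 0.5
```

carry_out:
  moves:
    - [-0.0005,0,0,0,0.03]
    - [-0.001,0,0,0,0.03]
    - [-0.001,0,0,0,0.03]
    - [-0.0015,0,0,0,0.03]
    - [-0.002,0,0,0,0.03]
    - [-0.002,0,0,0,0.03]
    - [-0.002,0,0,0,0.03]
    - [-0.002,0,0,0,0.03]

```text
clock: 19.6
tcp_pos: [0.5424, -0.168, 0.1896]
orientation: [0.237, 3.132, -0.0]
contact_force: [-1.2, 0.1, -0.7]
grip_width: 0.03
gripper_force: 0.3
```

```bash
python3 - <<'E'
from h import *
f=r.grab_frame('scene');g=r.grab_frame('top')
a=cv2.resize(f[170:270,290:390,::-1],None,fx=4,fy=4,interpolation=cv2.INTER_CUBIC)
b=cv2.resize(g[135:235,280:380,::-1],None,fx=4,fy=4,interpolation=cv2.INTER_CUBIC)
cv2.imwrite('pics/b7.png',np.hstack([a,b]))
to((.54,-.168),.016,-.147)
E
```

```text
shift [ 0.0024 -0.0004  0.0006] roll -0.004 cur yaw -0.151 tcp [ 0.5425 -0.168   0.1896] F [-0.3 -0.5 -0.8] t 19.7
```

View pics/b7.png

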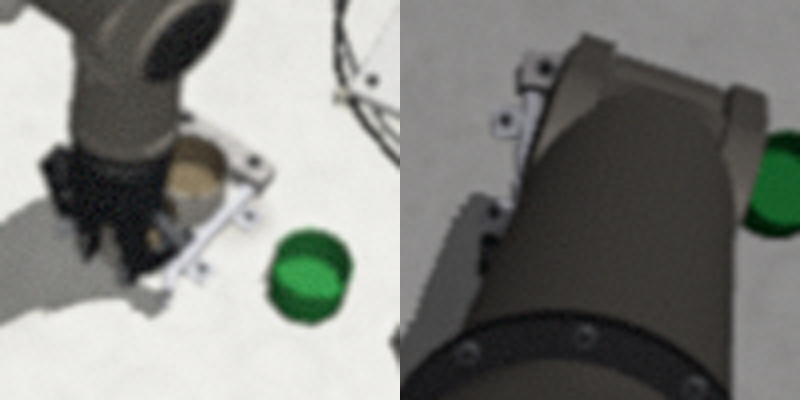

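Cup 1 is close to the stop (scene crop 200,175) and cup 2 sits behind it. There's no stop force yet, so I'll go on gently.

carry_out:
  moves:
    - [-0.0005,0,0,0,0.03]
    - [-0.001,0,0,0,0.03]
    - [-0.0015,0,0,0,0.03]
    - [-0.002,0,0,0,0.03]
    - [-0.002,0,0,0,0.03]
    - [-0.002,0,0,0,0.03]
    - [-0.002,0,0,0,0.03]
    - [-0.002,0,0,0,0.03]

```text
clock: 20.5
tcp_pos: [0.5444, -0.1683, 0.1895]
orientation: [0.237, 3.132, -0.0]
contact_force: [-0.3, 0.5, 0.5]
grip_width: 0.0301
gripper_force: 0.2
```

carry_out:
  moves:
    - [-0.0005,0,0,0,0.03]
    - [-0.001,0,0,0,0.03]
    - [-0.0015,0,0,0,0.03]
    - [-0.002,0,0,0,0.03]
    - [-0.002,0,0,0,0.03]
    - [-0.002,0,0,0,0.03]
    - [-0.002,0,0,0,0.03]
    - [-0.002,0,0,0,0.03]

```text
clock: 21.3
tcp_pos: [0.5461, -0.1685, 0.1894]
orientation: [-0.237, -3.132, -0.0]
contact_force: [-4.4, 0.6, 1.4]
grip_width: 0.0302
gripper_force: 1.7
```

carry_out:
  moves:
    - [-0.0005,0,0,0,0.03]
    - [-0.001,0,0,0,0.03]
    - [-0.001,0,0,0,0.03]
    - [-0.001,0,0,0,0.03]
    - [-0.001,0,0,0,0.03]
    - [-0.001,0,0,0,0.03]
    - [-0.001,0,0,0,0.03]
    - [-0.001,0,0,0,0.03]

```text
clock: 22.1
tcp_pos: [0.5465, -0.1685, 0.1893]
orientation: [-0.237, -3.13, -0.001]
contact_force: [-6.0, 1.1, 3.7]
grip_width: 0.0299
gripper_force: 2.8
```

The force has risen to 6 N with the motion held back, so the row is seated. I'll back off slowly, rise and look.

carry_out:
  moves:
    - [0.001,0,0,0,0.03]
    - [0.003,0,0,0,0.03]
    - [0.007,0,0,0,0.03]
    - [0.015,0,0,0,0.03]
    - [0.03,0,0,0,0.03]
    - [0.04,0,-0.04,0,0.03]
    - [0.05,0,-0.08,0,0.03]
    - [0.06,0,-0.1,0,0.03]

```text
clock: 22.9
tcp_pos: [0.488, -0.1601, 0.2923]
orientation: [0.238, 3.128, -0.001]
contact_force: [0.2, -0.2, 0.1]
grip_width: 0.0299
gripper_force: 0.0
```

carry_out:
  moves:
    - [0,0.05,0,0,0.03]
    - [0,0.1,0,0,0.03]
    - [0,0.15,0,0,0.03]
    - [0,0.2,0,0,0.03]
    - [0,0.2,0,0,0.03]
    - [0,0.2,0,0,0.03]
    - [0,0.2,0,0,0.03]
    - [0,0.2,0,0,0.03]

```text
clock: 23.7
tcp_pos: [0.5179, 0.0363, 0.2896]
orientation: [0.242, 3.132, -0.001]
contact_force: [-0.7, 0.1, -1.4]
grip_width: 0.0301
gripper_force: 0.0
```

```bash
python3 - <<'E'
from h import *
f=r.grab_frame('scene');g=r.grab_frame('top')
a=cv2.resize(f[170:270,290:390,::-1],None,fx=4,fy=4,interpolation=cv2.INTER_CUBIC)
b=cv2.resize(g[135:235,280:380,::-1],None,fx=4,fy=4,interpolation=cv2.INTER_CUBIC)
cv2.imwrite('pics/b8.png',np.hstack([a,b]))
to((.54,-.168),.016,-.147)
E
```

```text
shift [-0.0531 -0.1988  0.1006] roll -0.007 cur yaw -0.154 tcp [0.518  0.0366 0.2896] F [ 0.5  0.3 -0.2] t 23.8
```

View pics/b8.png

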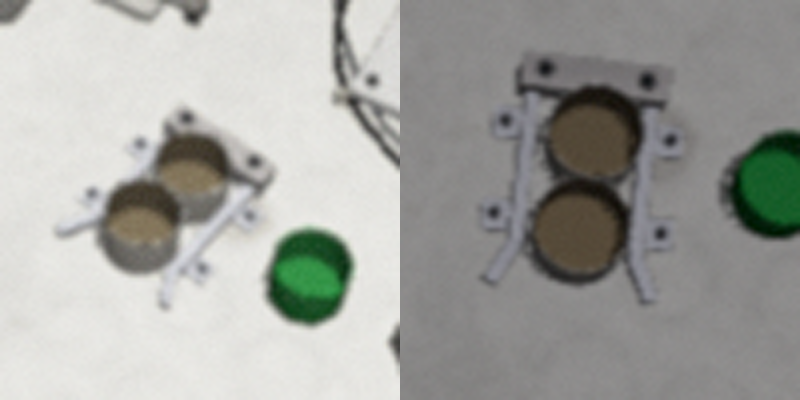

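Both cups are upright between the rails. Their rims are at top-half pixels (596,135) and (578,231), about 64 mm apart, so they touch, and the front one is against the stop. The robot is clear of everything.

```bash
python3 -c "
from bench import r
print(r.hand_in())"
```

```text
the job is handed in; nothing more can be done
None
```

The job is handed in at about 24 s of the 61 s allowed: both cups are upright between the rails, the left cup against the end stop and the right cup touching it from behind. I saw no bystander or the guide move in the pictures I checked.

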